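# Lock out the bench isolator and try it

## Task

Lock out the isolator on the sloping stand so that the welding jig can be worked on: turn its rotary handle anticlockwise to fully off, nose straight up the slope, then swing the steel lockout hasp that this uncovers right out to its stop. Then try the handle: push it firmly back towards on so that it comes up against the hasp and is held, and leave the isolator off with the hasp standing out. Do not knock the tools, offcuts and cup lying round it.

Things in the scene. Friction and masses are not known exactly. Their poses are not given: they have to be found in the camera images.
- isolator: grey isolator case, 200x170 mm, fixed on a steel stand; conduit behind. Origin: on the bench, centre of the 230x180 mm base; z up, x away from the operator, y left. Its face slopes up away at 35 deg; face centre at own (-20, 0, 150) mm. In own axes: up the slope (0.819, 0, 0.574), left (0, 1, 0), out of the face (-0.574, 0, 0.819). 'Over the face' below is measured along the last
- handle: black bar handle on the axle at the face centre. Origin: on the axle, at the face; z out of the face; turns with it. At on its axes are the face's (x up the slope, y left). The bar is 22 mm wide, 23 to 55 mm over the face, from y +54 mm (blunt tail) to y -48 mm, then a nose 13 mm wide, 25 to 51 mm over the face, to y -67 mm. Under it a black disc of radius 33 mm, 12 mm high
- handle_grip (a point): point on the axle inside the handle bar, 42 mm over the face, where the bar can be gripped across its 22 mm width; axes as the handle
- handle_nose (a point): end of the handle's nose, 67 mm from the axle, 39 mm over the face; axes as the handle
- handle_turn (a joint): handle, rad: 0 = on, nose right; grows anticlockwise seen facing it, to 1.57 = off, nose straight up the slope, at a stop. Starts at 0 to 0.2. No spring; friction of 0.2 N m holds it where left. At on the tail lies across the hasp and keeps it down. With the hasp out it goes back (clockwise) only to about 1.45, where the left side of the tail meets the hasp's right edge
- hasp: lockout hasp, 5 mm steel plate, left of the axle. Origin: on its hinge line, 40 mm down the slope from the axle, 16.5 mm over the face. Flat, its axes are the face's (x up the slope, y left, z out): plate x 0 to 62, y 16 to 50 mm, under the tail. From x 62 a pull tab, y 23 to 49, bends up 45 deg to x 83, z +21 mm; below and beyond it is free space down to the face at z -16. Swings with its frame
- hasp_hinge (a point): point on the hasp's hinge line, 33 mm left of the axle, mid-width of the hasp; axes as the hasp. The two hinge ears beside it stand 22 mm over the face
- hasp_tip (a point): free end of the hasp's pull tab, at (83, 36, 21) mm in the hasp's frame; axes as the hasp
- hasp_swing (a joint): hasp, rad: 0 = flat, free end up the slope; grows as the tab rises from the face and comes over towards the operator, to 1.66 (95 deg) at a stop. No spring; friction of 0.07 N m holds it where left. Standing out it reaches about 100 mm over the face, 40 mm down the slope from the axle, its right edge 16 mm left of the axle, beside the handle's tail
- tube_piece: 55 mm square offcut of black steel tube, 52 mm high, standing on its end to the left of the isolator; bystander; origin at the centre of its underside
- coffee_cup: kraft paper coffee cup, 88 mm across, 98 mm high, to the right of the isolator; bystander; origin at the centre of its underside
- angle_wide: offcut of angle steel, 60x120x55 mm, to the left of and behind the tube; bystander; origin at the centre of its underside
- pliers: pliers with sleeved handles, 178 mm long, 16 mm high, lying to the left in front, on the robot's side; bystander; origin at the centre of its underside
- plate_small: sawn steel plate, 110x70x8 mm, lying flat to the right, in front; bystander; origin at the centre of its underside

How it is judged:
By the outcome, as a careful person would: the job done as asked, in the order asked, and still so for the second after the job is handed in, with the robot touching nothing.
It also fails if it takes over 69 s, if anything falls off the work surface, if the arm or the gripper's body presses on something with over 40 N, if the wrist force passes 120 N, or if a joint passes its speed limit or range.

## Robot

A 6-joint arm with a two-finger parallel gripper is mounted at the origin on a cart in front of the work surface, level with it; the furniture and walls round the work are solid. World frame = base frame: x ahead of the robot, y to its left, z up, the work surface at z = 0. Lengths are in m, angles in degrees, forces in N, time in s.
With the tool pointing down it reaches from about 0.375 to 0.9 m from the base axis. Payload 3.1 kg.
Tool frame: the origin (TCP) lies at the very end of the fingers, on their centre line; the grasp point (between the pads) lies 19 mm behind it; z points along the fingers, y is the line along which they close (so a half turn about z gives the same grasp; the last joint's range is limited). The gripper opens to 87 mm and grips with 3 to 60 N. Pads are 19 mm wide; open, the fingers measure 117 mm over their backs; the gripper's body (75 mm by 190 mm) begins 51 mm behind the grasp point.
Start: joints at [-74.112, 30.224, 82.088, -0, 67.689, -10.227], TCP at [0.275, -0.561, 0.223] pointing down, gripper open.
Joint ranges: [-176.69, 176.69], [-43.24, 126.21], [12.49, 139.97], [-82, 262], [0, 151.66], [-163.58, 163.58]. Speed limits (degrees/s): [159.86, 159.86, 180, 180, 180, 180].

## Interface

Orientations are given as a 3x3 rotation matrix whose columns are the frame's x, y, z axes.
In Python, from rig import bot, imaging gives the robot as it stands.
- The arm moves only by the tool drive_tool, never from a script. Its argument "deltas" is text: rows parted by semicolons, each of 5 numbers parted by spaces: the finger opening in mm, from 0 to 87, then the shift along the world's x, y, z in mm, then the turn about the world's z in rad. In form: jaw dx dy dz twist; .... A call has 1 to 12 rows; each row is the pose to reach, as a shift and turn from the pose commanded when the call began; what a row does not reach only later rows make up. A row lasts 1/10 s, in which the tool goes at most 50 mm and 8.59 degrees, less where a joint would pass 70% of its speed; a pose out of reach is approached as far as the arm can. A call with a gripper value outside its range is refused whole. The fingers move at their own pace and stop on an object; the grip force is fixed at half the most. Time passes only in rows, so rows that repeat a pose let the fingers close. It gives the time, the measured TCP pose, the force, the opening and the grip force at its end, in the units of the state.
- bot.read_state(): the state, without advancing time (a new reading comes with each control period).
- imaging.capture(name): name is "scene" or "top" or "wrist"; returns the picture (384x512x3 uint8, red, green, blue); there is no depth.
- imaging.camera_model(name): a dict with "fx", "fy", "cx", "cy" (pixels), "dist" ([k1, k2, p1, p2, k3] as OpenCV has them; the pictures are not rectified), "T" (4x4, takes a point from camera to world coordinates). Camera axes: x right, y down, z forward; pixel columns grow to the right and rows downward; lengths in m; the calibration is good to about 2 mm. A picture is of the moment at which its call begins: read the wrist's pose just before it. camera_model takes no time and is no camera call; for the wrist camera it gives the pose at the moment of the call.
- bot.hand_in(): hands the job in; it is judged then, once.
The state is a dict: "time_s": time; "joint_positions": joint angles; "qvel": joint speeds; "tau": joint torques, N m; "position": TCP position; "tcp_rot": TCP orientation; "force": force on the tool from outside, world axes, zero at the start; "moment": the same for the moment, N m; "opening": opening from 0.0 (shut) to 1.0 (fully open); "grasp_force": force on a finger pad.
Only numpy, scipy, OpenCV 4.12 (cv2) and the standard library are available. Lean on these libraries where they do the work, as an engineer would, in place of code of your own. Each camera call takes 0.05 s, during which the arm holds its last target. There are 200 camera calls.

## Working session

There is one attempt and no reset: what is moved stays moved. The work goes in short steps, Python scripts to look and compute and a tool call to move; the robot and the scene stay as the last step left them, time stands still between calls to the robot, and variables do not carry over. Pictures are saved under pics/ and viewed, at most 10 in all, crops included, and the job is handed in when it is done.

Besides the shell and the picture viewer there is one more tool, called as name(argument=value, ...) on one line, values as JSON. drive_tool: Moves the arm, as the interface text tells. Its arguments: {"type":"object","properties":{"deltas":{"type":"string"}},"required":["deltas"]}

```bash
ls; mkdir -p pics
python3 - <<'E'
from rig import bot, imaging
import cv2,numpy as np
s=bot.read_state();print({k:np.round(v,3).tolist() for k,v in s.items()})
for n in("scene","top"):
    m=imaging.camera_model(n);print(n,m)
    cv2.imwrite(f"pics/{n}0.png",imaging.capture(n)[:,:,::-1])
E
```

```text
pics
{'time_s': 0.0, 'joint_positions': [-74.112, 30.279, 82.156, 0.0, 67.689, -10.227], 'qvel': [-0.026, 0.069, 0.044, -0.045, -0.017, -0.058], 'tau': [0.0, -44.004, -17.66, 0.063, 0.058, -0.0], 'position': [0.275, -0.56, 0.222], 'tcp_rot': [[0.898, 0.44, -0.001], [0.44, -0.898, 0.002], [0.0, -0.002, -1.0]], 'force': [-0.534, 0.165, 0.521], 'moment': [-0.0, -0.004, -0.013], 'grasp_force': 0.0, 'opening': 1.0}
scene {'fx': 366.9467242902851, 'fy': 366.9467242902851, 'cx': 256.8496363012695, 'cy': 186.83110188202593, 'dist': array([-0.01401442,  0.        ,  0.        ,  0.        ,  0.        ]), 'T': array([[-5.55948211e-01, -5.21460952e-01,  6.47302142e-01,
        -2.23821423e-01],
       [-8.31216472e-01,  3.49590988e-01, -4.32279214e-01,
         4.90097419e-01],
       [-8.74265071e-04, -7.78373058e-01, -6.27801417e-01,
         8.78379107e-01],
       [ 0.00000000e+00,  0.00000000e+00,  0.00000000e+00,
         1.00000000e+00]])}
top {'fx': 444.20607577840957, 'fy': 444.20607577840957, 'cx': 254.8063323665342, 'cy': 190.631302748089, 'dist': array([-0.09264785,  0.        ,  0.        ,  0.        ,  0.        ]), 'T': array([[ 0.00822536, -0.99243437,  0.12250049,  0.30768818],
       [-0.99993832, -0.00907757, -0.0064003 ,  0.01669259],
       [ 0.00746388, -0.12244029, -0.99244781,  1.72661132],
       [ 0.        ,  0.        ,  0.        ,  1.        ]])}
```

Run:
```python
import cv2
a=cv2.imread("pics/scene0.png");b=cv2.imread("pics/top0.png")
cv2.imwrite("pics/s0.png",cv2.resize(a,(800,600)));cv2.imwrite("pics/t0.png",cv2.resize(b,(800,600)))
```

```text
(no output)
```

View pics/s0.png

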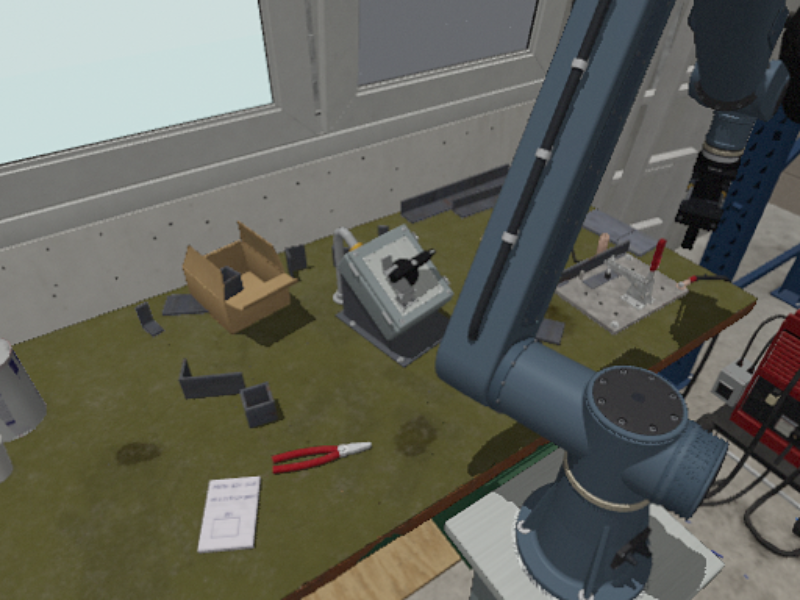

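View pics/t0.png

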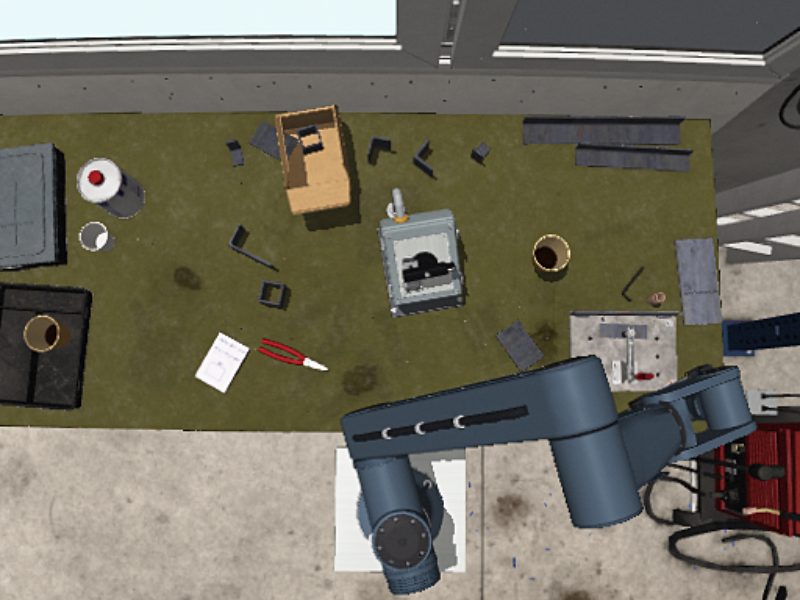

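Isolator is near (425,262) in the top view (800-wide) and (395,275) in the scene view, with the handle about on and its nose to the right. I'll crop both and take a coarse fix.

```bash
cat > h.py <<'E'
import numpy as np,cv2
from rig import bot,imaging
def ray(m,px):
    K=np.array([[m['fx'],0,m['cx']],[0,m['fy'],m['cy']],[0,0,1]])
    p=cv2.undistortPoints(np.array([[px]],float),K,np.array(m['dist']))[0,0]
    T=np.array(m['T']);d=T[:3,:3]@[p[0],p[1],1];return T[:3,3],d/np.linalg.norm(d)
def plane(m,px,z):
    o,d=ray(m,px);return o+d*(z-o[2])/d[2]
def tri(a,b):
    (o1,d1),(o2,d2)=a,b
    t=np.linalg.lstsq(np.c_[d1,-d2],o2-o1,rcond=None)[0]
    p,q=o1+t[0]*d1,o2+t[1]*d2;return (p+q)/2,np.linalg.norm(p-q)
def proj(m,P):
    K=np.array([[m['fx'],0,m['cx']],[0,m['fy'],m['cy']],[0,0,1]])
    Ti=np.linalg.inv(m['T'])
    return cv2.projectPoints(np.atleast_2d(P).astype(float),cv2.Rodrigues(Ti[:3,:3])[0],Ti[:3,3],K,np.array(m['dist']))[0][:,0]
E
python3 - <<'E'
from h import *
t=imaging.camera_model("top");print(plane(t,(275,171),.19),plane(t,(352,163),.1),plane(t,(174,188),.05))
a=cv2.imread("pics/top0.png")[128:208,236:306];b=cv2.imread("pics/scene0.png")[136:236,206:296]
f=lambda i:cv2.resize(i,(390,440),interpolation=cv2.INTER_CUBIC)
print(a.shape,b.shape);cv2.imwrite("pics/crop0.png",np.hstack([f(a),f(b)]))
E
```

```text
[ 0.56737424 -0.06346831  0.19      ] [ 0.61598872 -0.35670245  0.1       ] [0.52192646 0.31403046 0.05      ]
(80, 70, 3) (100, 90, 3)
```

View pics/crop0.png

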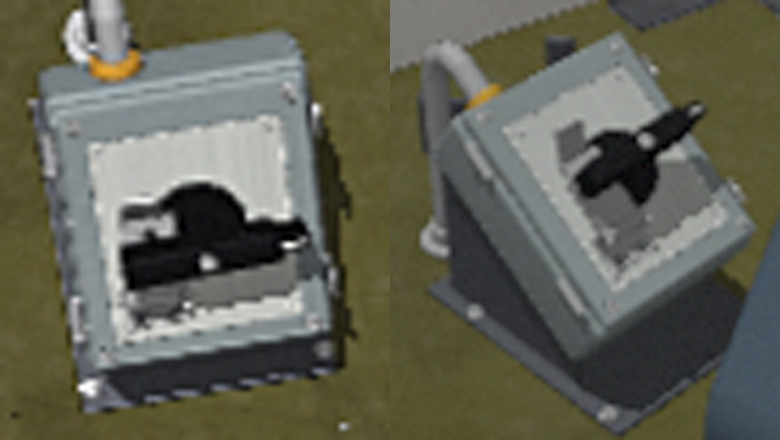

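drive_tool(deltas="87 0 0 50 0; 87 0 0 100 0; 87 0 0 150 0; 87 0 50 200 -0.1; 87 0 100 230 -0.2; 87 20 150 230 -0.3; 87 50 200 230 -0.3; 87 75 250 230 -0.3; 87 100 290 230 -0.3; 87 125 330 230 -0.3; 87 150 370 230 -0.3; 87 175 410 230 -0.3")

```text
time_s: 1.3
position: [0.435, -0.1742, 0.4524]
tcp_rot: [[0.988, 0.155, -0.0], [0.155, -0.988, 0.0], [-0.0, -0.0, -1.0]]
force: [1.1, -0.5, 0.0]
opening: 0.999
grasp_force: 0.0
```

drive_tool(deltas="0 0 40 0 0; 0 10 80 0 0; 0 20 90 0 0; 0 20 90 0 0; 0 20 90 0 0; 0 20 90 0 0")

```text
time_s: 1.9
position: [0.4544, -0.0875, 0.4522]
tcp_rot: [[0.988, 0.153, -0.001], [0.153, -0.988, -0.0], [-0.001, 0.0, -1.0]]
force: [-0.2, 0.6, -0.7]
opening: 0.538
grasp_force: 0.0
```

Run:
```python
from h import *
m=imaging.camera_model("wrist");im=imaging.capture("wrist");s=bot.read_state()
print(s['position'],s['tcp_rot'].__str__(),s['time_s'],s['joint_positions'])
np.save("w1.npy",m,allow_pickle=True);print(m)
cv2.imwrite("pics/w1.png",im[:,:,::-1]);cv2.imwrite("pics/w1b.png",cv2.resize(im[:,:,::-1],(800,600)))
```

```text
[ 0.45436338 -0.0875521   0.45228041] [[ 9.88233911e-01  1.52948554e-01 -6.90693486e-04]
 [ 1.52948431e-01 -9.88234145e-01 -2.26594601e-04]
 [-7.17224203e-04  1.18287984e-04 -9.99999736e-01]] 1.95 [-2.47672109e+01  5.30561497e+00  8.29231531e+01 -2.83815049e-02
  9.18017265e+01  5.64340682e+01]
{'fx': 302.04107249812853, 'fy': 302.04107249812853, 'cx': 251.08490594983905, 'cy': 192.89022953692574, 'dist': array([-0.04444243,  0.        ,  0.        ,  0.        ,  0.        ]), 'T': array([[ 1.53860406e-01, -9.40175313e-01, -3.03969335e-01,
         5.38386304e-01],
       [-9.88092543e-01, -1.46498725e-01, -4.70239404e-02,
        -7.35748989e-02],
       [-3.20372051e-04,  3.07584956e-01, -9.51520569e-01,
         6.13396633e-01],
       [ 0.00000000e+00,  0.00000000e+00,  0.00000000e+00,
         1.00000000e+00]])}
```

View pics/w1b.png

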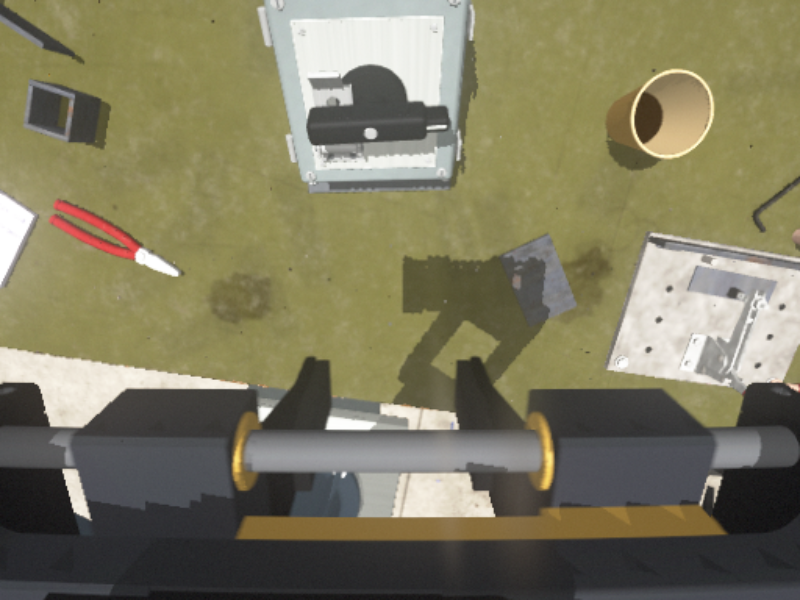

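The wrist view shows the isolator at top centre with its white panel, the axle bolt at (371,132) and the nose at right (445,122). The cup is at (660,115). I'll move the camera forward for a second view.

drive_tool(deltas="0 45 0 0 0; 0 90 0 0 0; 0 110 0 0 0; 0 110 0 0 0; 0 110 0 0 0; 0 110 0 0 0")

```text
time_s: 2.55
position: [0.5634, -0.0868, 0.4527]
tcp_rot: [[0.988, 0.154, -0.001], [0.154, -0.988, -0.0], [-0.001, -0.0, -1.0]]
force: [-0.2, 0.3, 0.1]
opening: 0.02
grasp_force: 0.0
```

Run:
```python
from h import *
m2=imaging.camera_model("wrist");im2=imaging.capture("wrist")[:,:,::-1].copy()
np.save("w2.npy",m2,allow_pickle=True);cv2.imwrite("pics/w2.png",im2)
m1=np.load("w1.npy",allow_pickle=True).item();im1=cv2.imread("pics/w1.png")
print(bot.read_state()['position'],bot.read_state()['opening'])
mt=imaging.camera_model("top");it=cv2.imread("pics/top0.png")
ms=imaging.camera_model("scene");isc=cv2.imread("pics/scene0.png")
def panel(im,m,name,seed):
    hsv=cv2.cvtColor(im,cv2.COLOR_BGR2HSV)
    mask=((hsv[...,2]>185)&(hsv[...,1]<40)).astype(np.uint8)
    c=proj(m,seed)[0];r=int(0.12*m['fx']/np.linalg.norm(np.array(m['T'])[:3,3]-seed))
    w=np.zeros_like(mask);cv2.circle(w,tuple(int(v) for v in c),r,1,-1);mask&=w
    mask=cv2.morphologyEx(mask,cv2.MORPH_OPEN,np.ones((2,2),np.uint8))
    n,l,st,_=cv2.connectedComponentsWithStats(mask)
    k=[i for i in range(1,n) if st[i,4]>15]
    print(name,c,r,[st[i].tolist() for i in k])
    v=im.copy();v[mask>0]=(0,0,255)
    x,y=[int(t) for t in c];x0,y0=max(x-r,0),max(y-r,0)
    return cv2.resize(v[y0:y+r,x0:x+r],(390,290),interpolation=cv2.INTER_NEAREST)
seed=np.array([.567,-.063,.16])
V=[panel(*a,seed) for a in((im1,m1,'w1'),(im2,m2,'w2'),(it,mt,'top'),(isc,ms,'scene'))]
cv2.imwrite("pics/mask.png",np.vstack([np.hstack(V[:2]),np.hstack(V[2:])]))
```

```text
[ 0.56343122 -0.08662186  0.45295669] 0.007424879406175139
w1 [246.8931132   73.61972474] 79 [[178, 0, 119, 119, 8020], [274, 81, 13, 3, 28], [235, 83, 7, 7, 44]]
w2 [236.62017115 149.62776063] 78 [[171, 73, 112, 106, 6917], [225, 165, 6, 4, 22], [270, 164, 7, 7, 42], [255, 166, 14, 6, 62]]
top [274.42798675 172.49745575] 33 [[254, 151, 35, 31, 419], [265, 183, 26, 7, 72]]
scene [263.17369549 172.61342877] 36 []
```

View pics/mask.png

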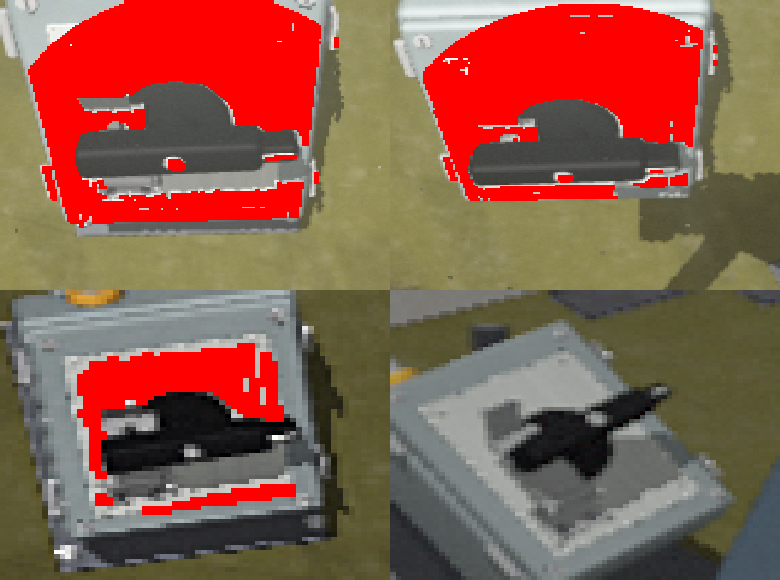

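```bash
cat >> h.py <<'E'
def multi(rs):
    A=np.zeros((3,3));b=np.zeros(3)
    for o,d in rs:
        M=np.eye(3)-np.outer(d,d);A+=M;b+=M@o
    p=np.linalg.solve(A,b);return p,[np.linalg.norm((np.eye(3)-np.outer(d,d))@(p-o))*1000 for o,d in rs]
E
python3 - <<'E'
from h import *
np.set_printoptions(precision=4,suppress=True)
m1=np.load("w1.npy",allow_pickle=True).item();m2=np.load("w2.npy",allow_pickle=True).item()
mt=imaging.camera_model("top");ms=imaging.camera_model("scene")
P=lambda *a:multi([ray(m,p) for m,p in a])
b=P((m1,(238,86.2)),(m2,(227.5,166.5)),(mt,(273.5,176)),(ms,(265.2,167.5)));print('bolt',b)
l=P((m1,(199.7,112)),(mt,(254.9,192.5)));r=P((m1,(283.5,112)),(mt,(292,187.1)));print(l,r)
dl=l[0]-r[0];print('yaw',np.degrees(np.arctan2(-dl[0],dl[1])))
ul,ur=[plane(mt,p,.15+.0574*.8+.0) for p in((248.9,151.1),(287.7,144.4))];d=ul-ur;print(ul,ur,np.degrees(np.arctan2(-d[0],d[1])))
for yaw in(7,9,11):
    y=np.radians(yaw);f=np.array([np.cos(y),np.sin(y),0]);n=-.574*f+[0,0,.819]
    c=b[0]-.056*n;print(yaw,'facecentre',c,'origin',c+.02*f-[0,0,.15])
E
```

```text
bolt (array([ 0.5477, -0.0559,  0.1957]), [np.float64(1.2318444609972754), np.float64(1.494358397025129), np.float64(2.3127108429140213), np.float64(1.093662736241987)])
(array([0.5006, 0.0057, 0.1063]), [np.float64(0.2326035879496044), np.float64(0.23260358794955624)]) (array([ 0.5216, -0.1298,  0.1094]), [np.float64(0.6055708721876774), np.float64(0.6055708721876104)])
yaw 8.789692261907895
[0.6364 0.0287 0.1959] [ 0.6619 -0.1078  0.1959] 10.586714091887108
7 facecentre [ 0.5796 -0.052   0.1499] origin [ 0.5994 -0.0495 -0.0001]
9 facecentre [ 0.5794 -0.0508  0.1499] origin [ 0.5992 -0.0477 -0.0001]
11 facecentre [ 0.5792 -0.0497  0.1499] origin [ 0.5988 -0.0459 -0.0001]
```

Everything agrees: the bolt triangulates to the expected height, so the base lands at z=0, and three yaw estimates are 9–10°. Next is the handle push path for the closed fingers.

```bash
cat >> h.py <<'E'
y=np.radians(9.4);F=np.array([np.cos(y),np.sin(y),0]);L=np.array([-np.sin(y),np.cos(y),0]);Z=np.array([0,0,1.])
U=.819*F+.574*Z;N=-.574*F+.819*Z;C=np.array([.5793,-.0505,.1499])
W=lambda u,v,n:C+(u*U+v*L+n*N)/1000.   # face mm -> world m
def face(p):
    d=(np.asarray(p)-C)*1000;return np.array([d@U,d@L,d@N])
g=lambda a,b:np.linspace(a,b,int(abs(b-a)/1.5)+2)
def box(a,b,c): return np.array(np.meshgrid(g(*a),g(*b),g(*c))).reshape(3,-1).T
BAR=np.vstack([box((-11,11),(-48,54),(23,55)),box((-6.5,6.5),(-67,-48),(25,51))])
def bar(th):
    c,s=np.cos(th),np.sin(th);B=BAR.copy();B[:,0]=c*BAR[:,0]-s*BAR[:,1];B[:,1]=s*BAR[:,0]+c*BAR[:,1]
    return C+(B[:,:1]*U+B[:,1:2]*L+B[:,2:]*N)/1000
def hits(tip,pts,m=0.0):
    d=(pts-tip)*1000;return np.any((np.abs(d@F)<9.5+m)&(np.abs(d@L)<15+m)&(d[:,2]>0))
E
python3 - <<'E'
from h import *
np.set_printoptions(precision=1,suppress=True)
cur=bot.read_state()['position']
for th in np.radians([0,5,15,25,35,45,55,65,75,85,90]):
    pts=bar(th);r=52
    for off in np.arange(5,70,1.):
        u=r*np.sin(th)-off*np.cos(th);v=-r*np.cos(th)-off*np.sin(th)
        if not hits(W(u,v,30),pts): break
    print(np.degrees(th).round(),off,np.array([u,v]),(W(u,v,30)-cur)*1000)
E
```

```text
0.0 41.0 [-41. -52.] [ -25.8  -23.5 -302. ]
5.0 42.0 [-37.3 -55.5] [ -22.2  -26.4 -299.9]
15.0 43.0 [-28.1 -61.4] [ -13.8  -31.  -294.6]
25.0 38.0 [-12.5 -63.2] [  -0.9  -30.7 -285.6]
35.0 37.0 [ -0.5 -63.8] [   8.9  -29.7 -278.8]
45.0 36.0 [ 11.3 -62.2] [  18.2  -26.6 -272. ]
55.0 34.0 [ 23.1 -57.7] [  27.   -20.5 -265.2]
65.0 31.0 [ 34.  -50.1] [  34.6  -11.5 -259. ]
75.0 27.0 [ 43.2 -39.5] [  40.3    0.1 -253.7]
85.0 26.0 [ 49.5 -30.4] [  43.9    9.9 -250.1]
90.0 27.0 [ 52. -27.] [  45.3   13.6 -248.6]
```

drive_tool(deltas="0 -42 -23 -50 0; 0 -42 -23 -100 0; 0 -42 -23 -150 0; 0 -42 -23 -200 0; 0 -42 -23 -240 0; 0 -42 -23 -270 0; 0 -42 -23 -290 0; 0 -42 -23 -302 0; 0 -42 -23 -302 0; 0 -32 -24 -302 0; 0 -26 -24 -302 0; 0 -22 -26 -300 0")

```text
time_s: 3.8
position: [0.5417, -0.1114, 0.1532]
tcp_rot: [[0.988, 0.156, -0.003], [0.156, -0.988, 0.001], [-0.003, -0.002, -1.0]]
force: [-6.0, 3.6, 0.2]
opening: 0.003
grasp_force: 2.2
```

drive_tool(deltas="0 4 -2 2 0; 0 8 -5 5 0; 0 14 -5 10 0; 0 21 -5 14 0; 0 26 -4 18 0; 0 31 -3 21 0; 0 36 -1 25 0; 0 40 0 28 0; 0 45 3 31 0; 0 49 6 35 0; 0 53 10 38 0; 0 57 15 41 0")

```text
time_s: 5.0
position: [0.6009, -0.0978, 0.1944]
tcp_rot: [[0.988, 0.155, 0.002], [0.155, -0.988, -0.002], [0.002, 0.002, -1.0]]
force: [-1.4, -2.8, -0.1]
opening: 0.004
grasp_force: 1.4
```

drive_tool(deltas="0 3 6 3 0; 0 5 11 5 0; 0 7 16 7 0; 0 8 20 8 0; 0 9 24 9 0; 0 9 24 9 0")

```text
time_s: 5.6
position: [0.6086, -0.0723, 0.2026]
tcp_rot: [[0.988, 0.156, 0.0], [0.156, -0.988, 0.001], [0.0, -0.001, -1.0]]
force: [0.4, -0.5, 0.1]
opening: 0.005
grasp_force: 0.5
```

Run:
```python
from h import *
s=bot.read_state();print(face(s['position']),s['force'])
im=imaging.capture("wrist")[:,:,::-1];cv2.imwrite("pics/w3b.png",np.ascontiguousarray(cv2.resize(im,(800,600))))
```

```text
[ 51.0180144  -26.34064256  28.59866784] [ 0.36493118 -0.46149083  0.06815725]
```

View pics/w3b.png

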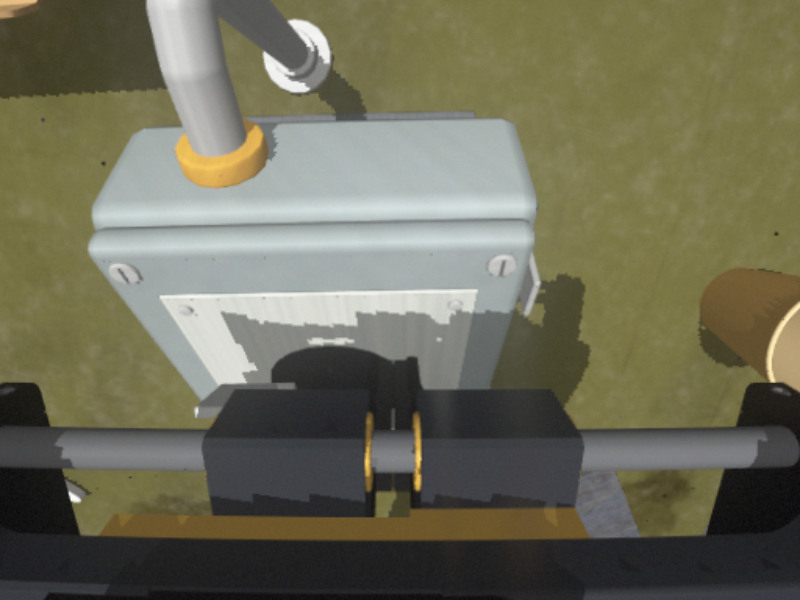

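The view shows the conduit and the case top; the gripper hides the handle. The force is near zero, so the stop isn't reached yet. I'll push left in small steps.

drive_tool(deltas="0 0 3 0 0; 0 -1 5 0 0; 0 -1 7 0 0; 0 -1 7 0 0")

```text
time_s: 6.05
position: [0.6093, -0.067, 0.2036]
tcp_rot: [[0.988, 0.155, 0.004], [0.155, -0.988, -0.002], [0.004, 0.002, -1.0]]
force: [1.0, -5.0, 2.8]
opening: 0.006
grasp_force: 2.4
```

drive_tool(deltas="0 0 2 0 0; 0 0 4 0 0; 0 0 4 0 0")

```text
time_s: 6.35
position: [0.6094, -0.0633, 0.2038]
tcp_rot: [[0.988, 0.155, 0.005], [0.155, -0.988, -0.002], [0.004, 0.003, -1.0]]
force: [2.1, -4.4, 4.4]
opening: 0.002
grasp_force: 2.7
```

drive_tool(deltas="0 0 2 0 0; 0 0 4 0 0; 0 -1 6 0 0; 0 -1 6 0 0")

```text
time_s: 6.75
position: [0.6094, -0.0625, 0.2041]
tcp_rot: [[0.988, 0.157, 0.007], [0.157, -0.988, -0.012], [0.005, 0.013, -1.0]]
force: [1.7, -16.6, 0.9]
opening: 0.009
grasp_force: 8.3
```

The handle is at its stop: 17 N and no more travel. Back off, rise and look.

drive_tool(deltas="0 3 -15 0 0; 0 5 -28 0 0; 0 5 -28 0 0; 0 5 -28 50 0; 0 5 -28 100 0; 0 -30 -10 150 0; 0 -70 0 190 0; 0 -100 10 220 0; 0 -100 10 220 0; 0 -100 10 220 0; 0 -100 10 220 0")

```text
time_s: 7.85
position: [0.5067, -0.0459, 0.4212]
tcp_rot: [[0.988, 0.155, -0.001], [0.155, -0.988, 0.001], [-0.001, -0.001, -1.0]]
force: [-0.4, -0.4, 0.2]
opening: 0.003
grasp_force: 0.0
```

Run:
```python
from h import *
m=imaging.camera_model("wrist");im=imaging.capture("wrist")[:,:,::-1].copy()
s=bot.read_state();print(s['position'],s['force'])
np.save("w4.npy",m,allow_pickle=True);cv2.imwrite("pics/w4.png",im)
G={'nose':W(67,0,51),'bolt':W(0,0,55),'tailL':W(-54,11,55),'tailR':W(-54,-11,55),'tabR':W(43,23,37.5),'tabL':W(43,49,37.5),'bendR':W(22,23,19),'bendL':W(22,49,19)}
x0,y0,k=120,20,4
v=cv2.resize(im[y0:y0+150,x0:x0+200],(800,600),interpolation=cv2.INTER_CUBIC)
for n,p in G.items():
    q=proj(m,p)[0];print(n,q.round(1));cv2.circle(v,tuple(int(t) for t in (q-[x0,y0])*k),3,(0,0,255),1)
cv2.imwrite("pics/w4b.png",v)
```

```text
[ 0.50679513 -0.04607937  0.42049762] [ 0.08026683  0.73960367 -0.27557461]
nose [266.4  84.9]
bolt [264.8 133.3]
tailL [255.9 162.4]
tailR [271.5 162.3]
tabR [246.1  96.2]
tabL [224.4  96.4]
bendR [246.5 101.5]
bendL [226.3 101.7]
```

View pics/w4b.png

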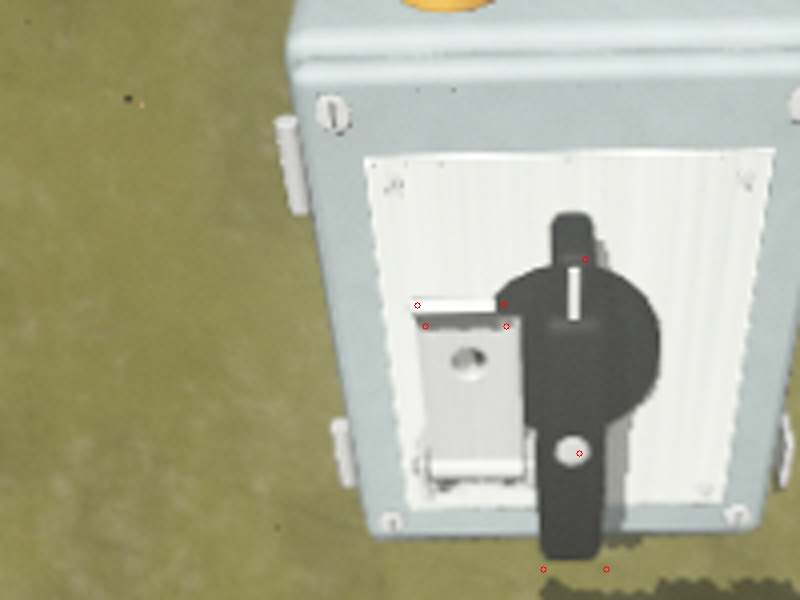

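The handle is fully off: nose straight up and tail down at (570,555). The hasp is uncovered, with its tab at (455,305). Predictions match to about 1.5 mm, and I'll shift those left. Now the fingers go down behind the tab.

drive_tool(deltas="0 45 18 0 0; 0 90 36 0 0; 0 97 38 -40 0; 0 97 38 -85 0; 0 97 38 -130 0; 0 97 38 -170 0; 0 97 38 -195 0; 0 97 38 -210 0; 0 97 38 -220 0; 0 97 38 -226 0; 0 97 38 -231 0; 0 97 38 -231 0")

```text
time_s: 9.1
position: [0.6036, -0.0082, 0.1911]
tcp_rot: [[0.988, 0.155, -0.001], [0.155, -0.988, 0.0], [-0.001, -0.0, -1.0]]
force: [0.1, 0.2, -0.2]
opening: 0.007
grasp_force: 0.0
```

Run:
```python
from h import *
s=bot.read_state();d=(s['position']-C)*1000;print(s['position'],d@F,d@L,d[2],s['force'])
```

```text
[ 0.6036287  -0.00823979  0.1910645 ] 30.90420451795645 37.71923967632742 41.16449900921057 [ 0.09237172  0.23033226 -0.17715292]
```

drive_tool(deltas="0 -6 -1 0 0; 0 -12 -2 0 0; 0 -18 -3 0 0; 0 -24 -4 0 0; 0 -30 -5 0 0; 0 -36 -6 0 0; 0 -42 -7 0 0; 0 -48 -8 0 0; 0 -54 -9 0 0; 0 -60 -10 0 0")

```text
time_s: 10.1
position: [0.5422, -0.0181, 0.191]
tcp_rot: [[0.988, 0.155, -0.002], [0.155, -0.988, 0.0], [-0.002, -0.001, -1.0]]
force: [0.7, 0.4, 1.3]
opening: 0.003
grasp_force: 0.7
```

drive_tool(deltas="0 -6 -1 -1 0; 0 -12 -2 -3 0; 0 -17 -3 -5 0; 0 -22 -4 -7 0; 0 -27 -4 -9 0; 0 -27 -4 -9 0")

```text
time_s: 10.7
position: [0.5153, -0.0222, 0.1819]
tcp_rot: [[0.988, 0.155, -0.002], [0.155, -0.988, 0.0], [-0.002, -0.001, -1.0]]
force: [-0.2, -0.7, 0.2]
opening: 0.003
grasp_force: 0.0
```

drive_tool(deltas="0 -4 -1 -2 0; 0 -8 -1 -5 0; 0 -11 -2 -7 0; 0 -11 -2 -7 0")

```text
time_s: 11.1
position: [0.5119, -0.0236, 0.179]
tcp_rot: [[0.988, 0.152, 0.016], [0.152, -0.988, 0.001], [0.016, 0.001, -1.0]]
force: [7.2, 7.4, 13.6]
opening: 0.006
grasp_force: 8.7
```

It stopped at a plate angle of about 128–130° in world, which is the expected 95° hasp stop. Lift off and check.

drive_tool(deltas="0 8 1 8 0; 0 8 1 30 0; 0 8 1 80 0; 0 8 1 130 0; 0 8 1 180 0; 0 8 -10 220 0; 0 8 -15 245 0; 0 8 -20 245 0; 0 8 -20 245 0")

```text
time_s: 12.0
position: [0.5128, -0.0447, 0.4197]
tcp_rot: [[0.988, 0.154, -0.002], [0.154, -0.988, -0.0], [-0.002, -0.0, -1.0]]
force: [-0.9, 0.1, -0.7]
opening: 0.003
grasp_force: 0.0
```

Run:
```python
from h import *
m=imaging.camera_model("wrist");im=imaging.capture("wrist")[:,:,::-1].copy()
C+=.0015*L
s=bot.read_state();print(s['position'],s['force'])
a=np.radians(95)
H=lambda x,v,z:W(-40+x*np.cos(a)-z*np.sin(a),v,16.5+x*np.sin(a)+z*np.cos(a))
G=[W(67,0,51),W(0,0,55),W(-54,11,55),H(83,23,21),H(83,49,21),H(62,16,0),H(62,50,0)]
q=proj(m,np.array(G));print(q.round(1).tolist())
x0,y0,k=140,20,4
v=cv2.resize(im[y0:y0+150,x0:x0+200],(800,600),interpolation=cv2.INTER_CUBIC)
for p in q: cv2.circle(v,tuple(int(t) for t in (p-[x0,y0])*k),3,(0,0,255),1)
cv2.imwrite("pics/w5b.png",v)
```

```text
[ 0.5123877  -0.04419628  0.41870117] [-0.1579499  -0.52451092 -0.67873994]
[[265.0, 90.6], [263.6, 138.2], [254.8, 166.7], [246.4, 196.9], [227.3, 197.1], [251.3, 175.4], [226.0, 175.6]]
```

View pics/w5b.png

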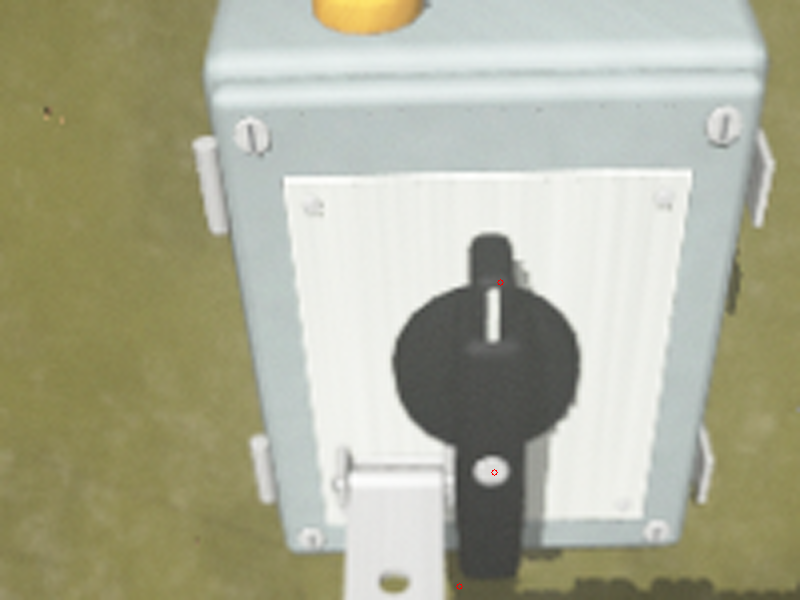

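The hasp stands out left of the tail, its plate at (395,540) where predicted, and the handle is still off. Now try the handle: fingers down on the left of the nose, then push right.

drive_tool(deltas="0 45 18 0 0; 0 88 34 0 0; 0 88 34 -45 0; 0 88 34 -90 0; 0 88 34 -135 0; 0 88 34 -170 0; 0 88 34 -195 0; 0 88 34 -208 0; 0 88 34 -215 0; 0 88 34 -215 0")

```text
time_s: 13.05
position: [0.601, -0.01, 0.2045]
tcp_rot: [[0.988, 0.155, -0.002], [0.155, -0.988, 0.0], [-0.002, -0.001, -1.0]]
force: [0.6, -0.0, 0.4]
opening: 0.006
grasp_force: 0.0
```

drive_tool(deltas="0 1 -5 0 0; 0 2 -10 0 0; 0 2 -14 0 0; 0 3 -17 0 0; 0 3 -20 0 0; 0 3 -22 0 0; 0 3 -22 0 0")

```text
time_s: 13.75
position: [0.6061, -0.0307, 0.2068]
tcp_rot: [[0.988, 0.154, 0.004], [0.154, -0.988, 0.003], [0.005, -0.003, -1.0]]
force: [1.9, 5.4, 3.0]
opening: 0.003
grasp_force: 3.1
```

drive_tool(deltas="0 0 -2 0 0; 0 0 -4 0 0; 0 1 -6 0 0; 0 1 -6 0 0")

```text
time_s: 14.15
position: [0.607, -0.0346, 0.207]
tcp_rot: [[0.988, 0.154, 0.004], [0.154, -0.988, 0.007], [0.005, -0.006, -1.0]]
force: [2.2, 10.7, 4.1]
opening: 0.005
grasp_force: 11.0
```

drive_tool(deltas="0 0 -2 0 0; 0 0 -4 0 0; 0 0 -4 0 0; 0 0 -4 0 0")

```text
time_s: 14.55
position: [0.607, -0.0351, 0.207]
tcp_rot: [[0.988, 0.153, 0.004], [0.153, -0.988, 0.013], [0.006, -0.012, -1.0]]
force: [2.1, 18.6, 5.0]
opening: 0.009
grasp_force: 14.4
```

Held: the force rises with no movement. One firmer push, held briefly.

drive_tool(deltas="0 0 -2 0 0; 0 0 -4 0 0; 0 0 -4 0 0; 0 0 -4 0 0; 0 0 -4 0 0")

```text
time_s: 15.05
position: [0.607, -0.0357, 0.207]
tcp_rot: [[0.988, 0.153, 0.005], [0.153, -0.988, 0.019], [0.008, -0.018, -1.0]]
force: [4.0, 26.0, 6.7]
opening: -0.001
grasp_force: 17.9
```

drive_tool(deltas="0 -1 10 0 0; 0 -3 28 0 0; 0 -3 28 0 0; 0 -3 28 40 0; 0 -3 28 80 0; 0 4 -10 80 0; 0 9 -45 80 0; 0 9 -45 80 0; 0 9 -45 40 0; 0 9 -45 15 0; 0 9 -45 0 0; 0 9 -45 0 0")

```text
time_s: 16.25
position: [0.6117, -0.0906, 0.2022]
tcp_rot: [[0.988, 0.155, -0.008], [0.155, -0.988, 0.002], [-0.008, -0.004, -1.0]]
force: [-0.1, 0.3, -0.7]
opening: 0.002
grasp_force: 0.0
```

drive_tool(deltas="0 -1 6 0 0; 0 -2 12 0 0; 0 -3 18 0 0; 0 -4 23 0 0; 0 -4 26 0 0; 0 -4 29 0 0; 0 -4 31 0 0; 0 -4 31 0 0")

```text
time_s: 17.05
position: [0.6116, -0.0607, 0.2065]
tcp_rot: [[0.988, 0.155, 0.003], [0.155, -0.988, -0.001], [0.002, 0.002, -1.0]]
force: [1.2, -2.5, 4.3]
opening: 0.003
grasp_force: 2.4
```

drive_tool(deltas="0 0 3 0 0; 0 0 5 0 0; 0 -1 7 0 0; 0 -1 7 0 0")

```text
time_s: 17.45
position: [0.6116, -0.0584, 0.2065]
tcp_rot: [[0.988, 0.156, 0.005], [0.156, -0.988, -0.01], [0.003, 0.011, -1.0]]
force: [1.7, -14.5, 3.3]
opening: 0.004
grasp_force: 8.2
```

At the off stop again (14.5 N). Retreat and do the final check from further back, so the whole hasp shows.

drive_tool(deltas="0 2 -12 0 0; 0 4 -30 0 0; 0 4 -30 0 0; 0 4 -30 50 0; 0 4 -30 100 0; 0 -30 -15 150 0; 0 -70 0 190 0; 0 -115 10 230 0; 0 -115 10 235 0; 0 -115 10 235 0; 0 -115 10 235 0")

```text
time_s: 18.55
position: [0.4942, -0.0426, 0.4404]
tcp_rot: [[0.988, 0.155, 0.001], [0.155, -0.988, 0.001], [0.001, -0.001, -1.0]]
force: [0.9, -0.2, -0.6]
opening: 0.007
grasp_force: 0.0
```

Run:
```python
from h import *
m=imaging.camera_model("wrist");im=imaging.capture("wrist")[:,:,::-1].copy()
C+=.0015*L
s=bot.read_state();print(s['position'],s['force'],s['time_s'])
k=800/512
v=cv2.resize(im,(800,600),interpolation=cv2.INTER_CUBIC)
for a,col in((95,(0,0,255)),(85,(255,0,0))):
    a=np.radians(a);H=lambda x,v,z:W(-40+x*np.cos(a)-z*np.sin(a),v,16.5+x*np.sin(a)+z*np.cos(a))
    for p in proj(m,np.array([H(83,23,21),H(83,49,21),H(62,16,0),H(62,50,0)])): cv2.circle(v,tuple(int(t) for t in p*k),3,col,1)
cv2.imwrite("pics/w6b.png",v[0:400,200:600].repeat(2,0).repeat(2,1)[:600] if 0 else cv2.resize(v[50:350,230:630],(800,600)))
```

```text
[ 0.49437415 -0.04283074  0.4392506 ] [ 0.51978739 -0.02388546 -0.31695572] 18.6
```

View pics/w6b.png

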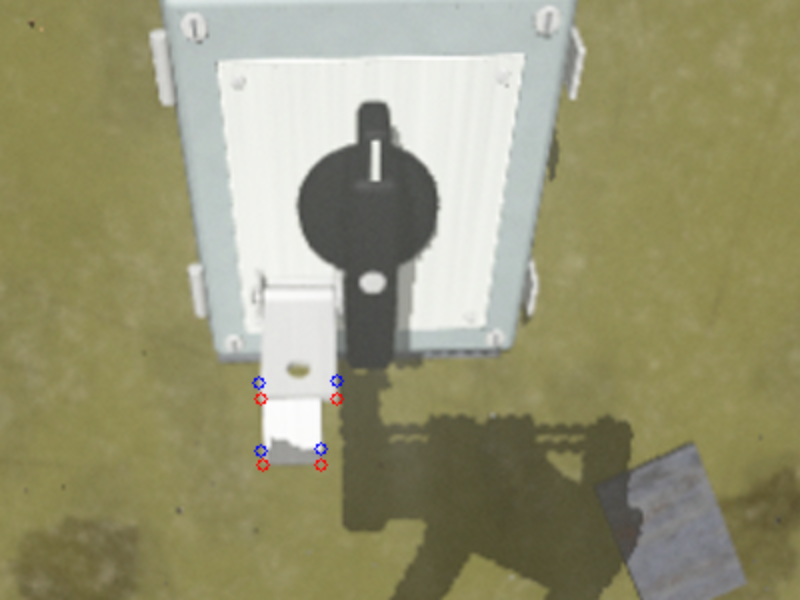

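The handle's nose points straight up (373,100). The hasp's bend (row 398) and tip (row 465) match the 95° prediction (red), not the 85° one (blue). The robot is clear of everything.

```bash
python3 -c "
from rig import bot
print(bot.hand_in())"
```

```text
the job is handed in; nothing more can be done
None
```

The isolator is locked out and handed in at 18.6 s: handle fully off, hasp out at its 95° stop, the handle held against the hasp under a 26 N push and then returned to off, with no sign of any bystander being touched.

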